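# Top up the feed magazine of the cell checker

### The job

Top up the feed magazine of the battery-cell checker. Draw the sprung follower back by its red knob until it comes softly against the end of the slot in the steel hold-back plate, push the knob sideways into the notch and let go so that it stays parked; then stand the two loose green cells in the lane, button ends up, between the row and the follower. Last, bring the knob back out of the notch and ease the follower forward, never letting it snap or ramming the row, until its spring holds all four cells together against the front stop, and let go; do not force anything, and leave the things lying round about where they are.

Things in the scene. Friction and masses are not known exactly. Their poses are not given: they have to be found in the camera images.
- magazine: fixed feed magazine: aluminium base 80 x 224 mm, grey cell checker on its -y end, lane for standing cells along its y axis, hold-back plate at the +y end. Origin: centre of the underside, on the worktop; x across the lane (its middle is x = 0), z up. Lane floor 10 mm above the worktop; its black walls stand 23 mm apart, 6 mm thick, rounded tops 36 mm above the worktop.
- lane_stop (a point): middle of the foot of the copper front stop, on the lane's floor (10 mm up), at magazine y = -58 mm; axes as the magazine's. Cells pressed on to it stand 10.5, 31.5, 52.5 and 73.5 mm from it toward +y. The checker behind it is 62 mm high, 66 mm wide, 49 mm long; its thin contact arm ends over the first cell, 89 mm above the worktop.
- hold_back (a point): nominal end of the slot in the steel hold-back plate, at its upper face (58 mm up), lane middle, magazine y = 74 mm; the plate is clamped up to 10 mm to either side of this along y, NOT MEASURED. Plate 62 mm wide (x), from 26 mm before to 14 mm behind the slot's end. The slot opens to -y, ends in a soft rubber bumper; right before that a notch 11.5 mm wide (y) opens to -x.
- follower (a joint): travel of the follower (m), growing as drawn back to magazine +y: 0 on a row of two cells (start), 0.042 on four. A spring pulls it forward with about 7 N throughout. The 8 mm pin under the knob meets the bumper somewhere from 0.058 to 0.078 (plate setting) and is then opposite the notch; parked in it, it rests 3.5 mm farther forward. Pin on plate over 25 N is too much.
- follower_knob (a joint): sideways place of knob and pin on the follower (m): 0 in line with the lane (start), grows toward magazine -x; about 0.012 at the notch's end, which yields a little, at most 0.014. Slight friction, no spring. The pin has 2 mm of play each side in the slot. Parked, the follower's spring holds the pin on the notch's front edge.
- knob_grip (a point): middle of the red upright knob: a cylinder 16 mm thick, 33 mm high, from 62 to 95 mm above the worktop, on its axis, 18 mm behind the follower's brass face (face 40 mm high). It does not turn. The nearest row cell, 80 mm high, starts 18 mm from this axis: only across the lane is there room for fingers. Under it a cross-piece 42 mm wide, up to 47 mm high.
- cell_a_mid (a point): middle (half-way up, on the axis) of a loose cell standing on the worktop, button end up: green cylinder 21 mm thick, 70 mm high, about 70 g; z is its axis. Held by its upper 30 mm the fingers clear the lane walls. On the lane's floor its middle is 45 mm above the worktop. Over 40 N between cell and magazine is too much.
- cell_b_mid (a point): middle of the other loose cell, alike in every way; the two may go into the lane in either order.
- row_1_mid (a point): middle of the cell already in the lane at the front stop (same kind of cell). Over 25 N between it and the magazine is ramming.
- row_2_mid (a point): middle of the second cell already in the lane, between row_1 and the follower.
- tape_amber: roll of amber tape lying flat, 56 mm across, 12 mm high; bystander, origin in the middle of its underside.
- carton: small white carton, 50 x 70 x 34 mm; bystander, origin in the middle of its underside.
- battery: orange and black battery pack with a lead, 52 x 116 x 28 mm; bystander, origin in the middle of its underside.
There are look-alikes about, which are no part of the job. What is shaped like the part that bears cell_b_mid but blue or yellow is not meant.

How it is judged:
On the way, in this order (a step that is already met when the one before it is completed fails the run):
1. the follower is parked in the notch of the hold-back plate and let go (value of joint follower above 0.05 m and value of joint follower_knob above 0.008 m and contact force between the fingers and follower_knob below 0.1 N), for 0.3 s.
2. both loose cells stand in the lane between the row and the still parked follower, let go (value of joint follower above 0.05 m and value of joint follower_knob above 0.008 m and x of cell_a_mid in the frame of magazine between -0.004 and 0.004 m and y of cell_a_mid in the frame of magazine between -0.012 and 0.045 m and height (world z) of cell_a_mid between 0.041 and 0.049 m and angle between each of cell_a_mid, cell_b_mid's own z axis and vertical below 0.12 rad and x of cell_b_mid in the frame of magazine between -0.004 and 0.004 m and y of cell_b_mid in the frame of magazine between -0.012 and 0.045 m and height (world z) of cell_b_mid between 0.041 and 0.049 m and contact force between the fingers and cell_a below 0.1 N and contact force between the fingers and cell_b below 0.1 N), for 0.2 s.
At the end, for the whole second after the job is handed in: All four cells stand upright (within 7 degrees) on the lane floor in a closed row against the front stop, each within 4 mm of its place; the follower presses on them (travel 0.039 to 0.045), its knob less than 6 mm sideways; all at rest (value of joint follower between 0.039 and 0.045 m and value of joint follower_knob below 0.006 m and x of row_1_mid in the frame of magazine between -0.004 and 0.004 m and y of row_1_mid in the frame of magazine between -0.0515 and -0.0435 m and height (world z) of row_1_mid between 0.041 and 0.049 m and angle between each of row_1_mid, row_2_mid's own z axis and vertical below 0.12 rad and x of row_2_mid in the frame of magazine between -0.004 and 0.004 m and y of row_2_mid in the frame of magazine between -0.0305 and -0.0225 m and height (world z) of row_2_mid between 0.041 and 0.049 m and ((x of cell_a_mid in the frame of magazine between -0.004 and 0.004 m and y of cell_a_mid in the frame of magazine between -0.0095 and -0.0015 m and height (world z) of cell_a_mid between 0.041 and 0.049 m and angle between each of cell_a_mid, cell_b_mid's own z axis and vertical below 0.12 rad and x of cell_b_mid in the frame of magazine between -0.004 and 0.004 m and y of cell_b_mid in the frame of magazine between 0.0115 and 0.0195 m and height (world z) of cell_b_mid between 0.041 and 0.049 m) or (x of cell_b_mid in the frame of magazine between -0.004 and 0.004 m and y of cell_b_mid in the frame of magazine between -0.0095 and -0.0015 m and height (world z) of cell_b_mid between 0.041 and 0.049 m and angle between each of cell_b_mid, cell_a_mid's own z axis and vertical below 0.12 rad and x of cell_a_mid in the frame of magazine between -0.004 and 0.004 m and y of cell_a_mid in the frame of magazine between 0.0115 and 0.0195 m and height (world z) of cell_a_mid between 0.041 and 0.049 m)) and linear speed of each of cell_a, cell_b below 0.02 m/s); the robot touches nothing.
It fails at once if the pin is forced against the hold-back plate (more than 25 N) (contact force between follower_knob and hold_plate above 25 N).
It fails at once if the follower snaps forward (faster than 0.4 m/s) (velocity of joint follower below -0.4 m/s).
It fails at once if the row is rammed against the front stop (more than 25 N on the first cell) (contact force between row_1 and magazine above 25 N).
It fails at once if a cell is forced against the magazine (more than 40 N) (contact force between any of cell_a, cell_b and magazine above 40 N).
It fails at once if a thing lying round about is shifted by more than 30 mm (distance of any of tape_amber, carton, battery from where it was at the start of the episode above 0.03 m).
It also fails if it takes over 72 s, if anything falls off the work surface, if the arm or the gripper's body presses on something with over 40 N, if the wrist force passes 120 N, or if a joint passes its speed limit or range.

### The arm

A 7-joint arm with a two-finger parallel gripper is mounted at the origin on a cart in front of the work surface, level with it; the furniture and walls round the work are solid. World frame = base frame: x ahead of the robot, y to its left, z up, the work surface at z = 0. Lengths are in m, angles in rad, forces in N, time in s.
With the tool pointing down it reaches from about 0.425 to 0.925 m from the base axis. Payload 6.8 kg.
Tool frame: the origin (TCP) lies midway between the tips of the shut fingers; the grasp point (between the pads) lies ctrl.grip_depth behind it (ctrl.grip_depth is the distance from the TCP to the grasp point, in m); z points along the fingers, y is the line along which they close (so a half turn about z gives the same grasp; the last joint's range is limited). The gripper opens to 85 mm and grips with 20 to 120 N. Pads are 22 mm wide; open, the fingers measure 114 mm over their backs; the gripper's body (76 mm by 85 mm) begins 54 mm behind the grasp point. The pads swing forward as they close: fully open they stand 13 mm farther back than shut.
Start: joints at [-1.323, 0.477, 0.022, 1.555, -0.011, 1.109, -0.083], TCP at [0.235, 0.633, 0.231] pointing down, gripper open.
Joint ranges: [-2.96, 2.96], [-0.34, 2.1], [-1.41, 1.46], [0.24, 2.44], [-1.37, 4.51], [0.17, 1.92], [-2.96, 2.96]. Speed limits (rad/s): [2.39, 2.39, 3.14, 3.14, 3.14, 3.14, 3.14].

### API

Orientations are given as a unit quaternion [w, x, y, z].
In Python, from workcell import status, capture, get_calibration, ctrl gives the robot as it stands.
- The arm moves only by the tool servo_tool, never from a script. Its argument "increments" is a list of rows, each a list of 4 numbers: the shift along the tool's x, y, z in cm, then the turn about the tool's z in degrees. In form: [[dx, dy, dz, turn], ...]. A call has 1 to 8 rows; each row is the pose to reach, as a shift and turn from the pose commanded when the call began, along the tool's axes at that moment; what a row does not reach only later rows make up. A row lasts 1/8 s, in which the tool goes at most 62.5 mm and 10.7 degrees, less where a joint would pass 70% of its speed; a pose out of reach is approached as far as the arm can. A call with a gripper value outside its range is refused whole. "jaw" is the opening, from 0 (shut) to 1 (fully open), set as the call begins (left out, the last holds). The fingers move at their own pace and stop on an object; "squeeze" is the grip in N (left out, the last holds). Time passes only in rows, so rows that repeat a pose let the fingers close. It gives the time, the measured TCP pose, the force, the opening and the grip force at its end, in the units of the state.
- status.get_obs(): the state, without advancing time (a new reading comes with each control period).
- capture(name): name is "scene" or "top" or "wrist"; returns the picture (480x640x3 uint8, red, green, blue); there is no depth.
- get_calibration(name): a dict with "vertical_fov" (degrees; the focal length in pixels is half the picture's height over the tangent of half this angle, whatever the lens; pixels are square), "cx", "cy" (the principal point, pixels), "k1" (the pictures are not rectified: a ray, as slopes to the right and down, at radius r is drawn at 1 + k1 r^2 times it, then the intrinsics apply), "camera_from_world" (4x4, takes a point from world to camera coordinates); the wrist camera has in their place "T_tool_cam" (4x4, takes a point from camera to tool coordinates, whose origin is the TCP and whose axes are the flange's). Camera axes: x right, y up, looking along -z (the intrinsics and any distortion apply to the point x, -y, -z); pixel columns grow to the right and rows downward; lengths in m; the calibration is good to about 2 mm. A picture is of the moment at which its call begins: read the wrist's pose just before it. get_calibration takes no time and is no camera call.
- ctrl.hand_in(): hands the job in; it is judged then, once.
The state is a dict: "clock": time; "q": joint angles; "joint_vel": joint speeds; "joint_torque": joint torques, N m; "tool_pos": TCP position; "eef_rot": TCP orientation; "force": force on the tool from outside, world axes, zero at the start; "torque": the same for the moment, N m; "width": finger opening in m; "grasp_force": force on a finger pad.
Only numpy, scipy, OpenCV 4.12 (cv2) and the standard library are available. Lean on these libraries where they do the work, as an engineer would, in place of code of your own. Each camera call takes 0.05 s, during which the arm holds its last target. There are 200 camera calls.

## Working session

There is one attempt and no reset: what is moved stays moved. The work goes in short steps, Python scripts to look and compute and a tool call to move; the robot and the scene stay as the last step left them, time stands still between calls to the robot, and variables do not carry over. Pictures are saved under pics/ and viewed, at most 10 in all, crops included, and the job is handed in when it is done.

Besides the shell and the picture viewer there is one more tool, called after ">>>" by a JSON object that holds its "method" and its "body", one argument or row to a line. servo_tool: Moves the arm, as the interface text tells. Its arguments: {"type":"object","properties":{"increments":{"type":"array","items":{"type":"array","items":{"type":"number"}}},"jaw":{"type":"number"},"squeeze":{"type":"number"}},"required":["increments"]}

```bash
ls; mkdir -p pics
cat > h.py <<'E'
import numpy as np, cv2
from workcell import status, capture, get_calibration, ctrl
from scipy.spatial.transform import Rotation as R
def pose():
    o=status.get_obs(); q=o["eef_rot"]; T=np.eye(4)
    T[:3,:3]=R.from_quat([q[1],q[2],q[3],q[0]]).as_matrix(); T[:3,3]=o["tool_pos"]; return T
def cam(name,T=None):
    c=get_calibration(name); f=240/np.tan(np.radians(c["vertical_fov"])/2)
    W=(T@np.array(c["T_tool_cam"])) if name=="wrist" else np.linalg.inv(np.array(c["camera_from_world"]))
    return dict(f=f,cx=c["cx"],cy=c["cy"],k=c["k1"],W=W)
def ray(C,u,v):
    x,y=(u-C["cx"])/C["f"],(v-C["cy"])/C["f"]; rd=np.hypot(x,y); r=rd
    for _ in range(20): r=rd/(1+C["k"]*r*r)
    s=r/rd if rd>0 else 1
    return C["W"][:3,3],C["W"][:3,:3]@np.array([x*s,-y*s,-1])
def onz(C,u,v,z):
    o,d=ray(C,u,v); return o+d*(z-o[2])/d[2]
def px(C,p):
    c=np.linalg.inv(C["W"])@np.append(p,1); x,y=c[0]/-c[2],-c[1]/-c[2]
    s=1+C["k"]*(x*x+y*y); return C["f"]*x*s+C["cx"],C["f"]*y*s+C["cy"]
def save(n,im): cv2.imwrite("pics/"+n+".png",im[:,:,::-1])
E
python3 - <<'E'
from h import *
o=status.get_obs(); print({k:np.round(v,3).tolist() for k,v in o.items()}, ctrl.grip_depth)
print(pose())
for n in("scene","top"):
    save(n,capture(n)); C=cam(n); print(n,np.round(C["W"],3),C["f"],C["k"])
print(get_calibration("wrist"))
E
```

```text
pics
{'clock': 0.0, 'q': [-1.323, 0.478, 0.022, 1.556, -0.012, 1.109, -0.083], 'joint_vel': [0.0, 0.001, 0.002, 0.001, 0.001, 0.001, 0.001], 'joint_torque': [-0.001, -59.643, 1.607, -28.119, 0.012, 0.009, -0.0], 'tool_pos': [0.235, 0.632, 0.23], 'eef_rot': [-0.0, 0.177, 0.984, -0.001], 'force': [-0.043, 0.185, -0.197], 'torque': [0.018, -0.014, 0.018], 'grasp_force': 0.0, 'width': 0.085} 0.0187
[[-9.37357085e-01  3.48369724e-01 -4.80330956e-04  2.34974165e-01]
 [ 3.48370027e-01  9.37355561e-01 -1.69592763e-03  6.32175041e-01]
 [-1.40568949e-04 -1.75702269e-03 -9.99998447e-01  2.30334278e-01]
 [ 0.00000000e+00  0.00000000e+00  0.00000000e+00  1.00000000e+00]]
scene [[ 0.568  0.483 -0.666 -0.096]
 [-0.823  0.354 -0.445 -0.456]
 [ 0.021  0.801  0.598  0.649]
 [ 0.     0.     0.     1.   ]] 458.43719072223826 -0.06506356538761172
top [[-0.011  0.989 -0.146  0.354]
 [-1.    -0.011 -0.002 -0.051]
 [-0.004  0.146  0.989  1.235]
 [ 0.     0.     0.     1.   ]] 591.9978330534323 -0.0011676923526269917
{'vertical_fov': 62.4999291295321, 'cx': 318.4053983335822, 'cy': 239.67252717425137, 'k1': -0.08470609968298144, 'T_tool_cam': array([[-1.44918441e-04,  9.50997022e-01,  3.09200004e-01,
         7.90283870e-02],
       [ 9.99999942e-01,  4.27406371e-05,  3.37232252e-04,
         4.91118313e-05],
       [ 3.07491462e-04,  3.09200035e-01, -9.50996974e-01,
        -1.43952784e-01],
       [ 0.00000000e+00,  0.00000000e+00,  0.00000000e+00,
         1.00000000e+00]])}
```

View pics/scene.png

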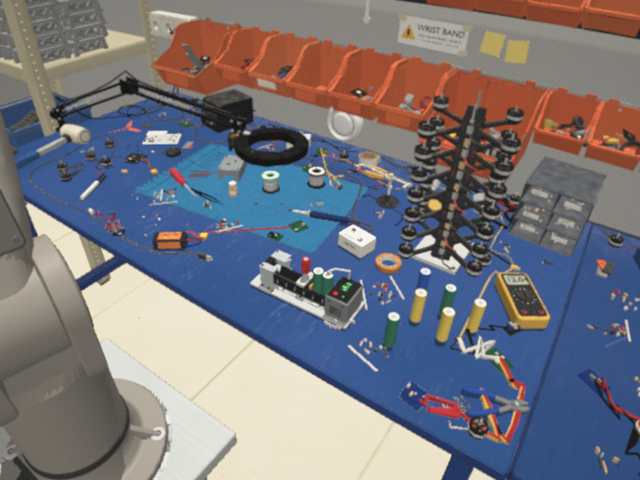

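View pics/top.png

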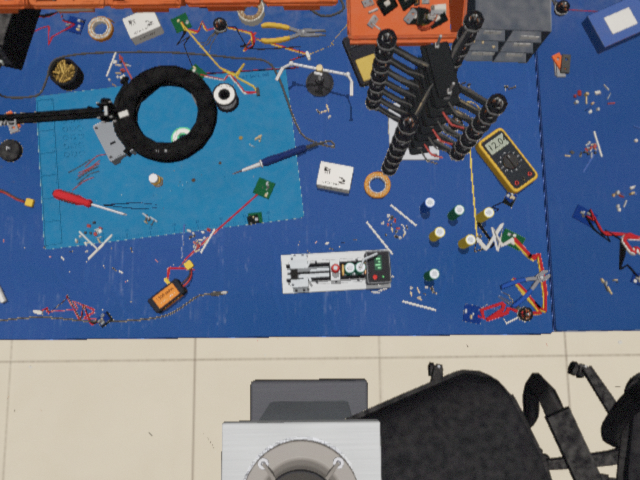

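The scene view shows the magazine (checker at 345,295, red knob 306,265) and loose green cells at (392,330) and (448,297), among yellow and blue look-alikes. In the top view the magazine spans (283–392, 250–293) with its +y end to the left. The green cells are at about (457,211) and (432,275).

Run:
```python
from h import *
im=cv2.imread("pics/top.png"); C=cam("top")
for n,(u,v),z in [("tl",(282,255),.01),("bl",(283,293),.01),("checker r",(392,270),.062),("knob",(336,268),.095),("row",(349,268),.08),("row",(360,267),.08),("cA",(432,273),.07),("cB",(457,210),.07),("tape",(377,185),.012),("carton",(335,177),.034),("yel",(438,234),.07),("blu",(428,203),.07),("yel",(485,214),.07),("yel",(467,241),.07)]:
    print(n,np.round(onz(C,u,v,z),3))
hsv=cv2.cvtColor(im,cv2.COLOR_BGR2HSV)
for nm,lo,hi in [("green",(60,90,30),(90,255,200)),("red",(170,120,80),(180,255,255))]:
    m=cv2.inRange(hsv,lo,hi); n,_,st,ce=cv2.connectedComponentsWithStats(m)
    for i in range(1,n):
        if st[i,4]>8 and 270<ce[i][0]<520: print(nm,st[i],ce[i].round(1))
save("topc",cv2.resize(im[180:310,270:500],None,fx=3.4,fy=3.4,interpolation=cv2.INTER_CUBIC)[:,:,::-1])
```

```text
tl [0.486 0.037 0.01 ]
bl [0.408 0.035 0.01 ]
checker r [ 0.448 -0.185  0.062]
knob [ 0.451 -0.073  0.095]
row [ 0.452 -0.099  0.08 ]
row [ 0.454 -0.121  0.08 ]
cA [ 0.441 -0.263  0.07 ]
cB [ 0.566 -0.317  0.07 ]
tape [ 0.633 -0.164  0.012]
carton [ 0.646 -0.075  0.034]
yel [ 0.518 -0.277  0.07 ]
blu [ 0.581 -0.26   0.07 ]
yel [ 0.558 -0.373  0.07 ]
yel [ 0.504 -0.334  0.07 ]
green [448 209  10  11  66] [452.2 215. ]
green [502 229  11  13  69] [505.6 235. ]
green [509 244   9   6  17] [513.3 246.5]
green [355 269   6   7  14] [357.1 272.4]
green [345 271   5   5  12] [347.1 273.4]
green [424 272   9   9  43] [427.2 276.5]
red [478 302  39  19 228] [496.4 310.9]
```

View pics/topc.png

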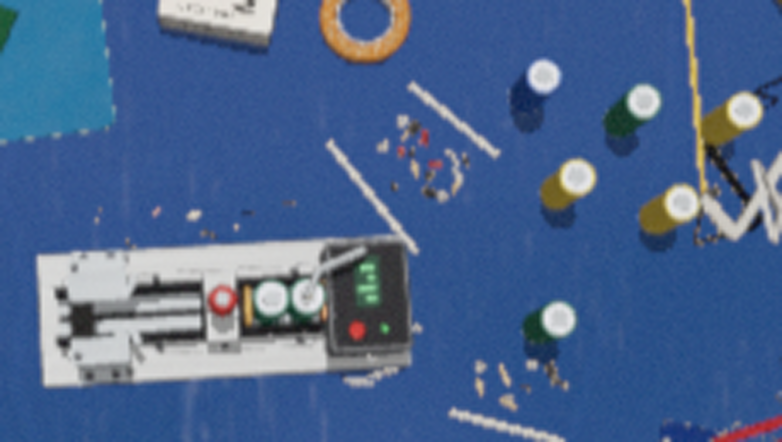

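The loose cells are near (0.441, -0.266) and (0.567, -0.320), the knob near (0.451, -0.072), and the magazine's yaw is about 2°. I'll move the wrist camera over the work.

>>> {"method": "servo_tool", "body": {
  "increments": [
    [-2,-2.2,0,5],
    [-5,-5.6,-0.5,13],
    [-9,-10.1,-1,22],
    [-13,-14.6,-1.5,31],
    [-17,-19.1,-2,40],
    [-21,-23.6,-2,49],
    [-25,-28.1,-2,58],
    [-29,-32.6,-2,67]
  ],
  "jaw": 1
}}

```text
clock: 1.1
tool_pos: [0.3937, 0.2241, 0.2512]
eef_rot: [-0.0, 0.693, 0.721, 0.0]
force: [1.1, 0.3, 0.5]
width: 0.0855
grasp_force: 0.0
```

Run:
```python
from h import *
T=pose(); print(T.round(3),status.get_obs()["q"]); print(T[:3,:3].T@(np.array([.5,-.05,.25])-T[:3,3])*100)
```

```text
[[-0.04   0.999 -0.     0.394]
 [ 0.999  0.04   0.     0.224]
 [ 0.    -0.    -1.     0.251]
 [ 0.     0.     0.     1.   ]] [-1.01992226  0.07497349  0.38911241  2.05916502 -0.03378111  1.01322123
 -0.57341403]
[-27.82038683   9.51444217   0.11541153]
```

>>> {"method": "servo_tool", "body": {
  "increments": [
    [-4,1.4,0,0],
    [-9,3,0,0],
    [-14,4.8,0,0],
    [-19,6.5,0,0],
    [-24,8.2,0,0],
    [-26.8,9.5,0,0],
    [-27.8,9.5,0,0],
    [-27.8,9.5,0,0]
  ]
}}

```text
clock: 2.1
tool_pos: [0.5003, -0.0472, 0.251]
eef_rot: [-0.0, 0.691, 0.723, -0.0]
force: [1.0, 0.8, -1.0]
width: 0.0851
grasp_force: 0.0
```

Run:
```python
from h import *
import pickle
T=pose(); im=capture("wrist"); save("w1",im); np.save("w1T.npy",T); print(T.round(3),status.get_obs()["q"])
```

```text
[[-0.045  0.999 -0.001  0.5  ]
 [ 0.999  0.045  0.    -0.047]
 [ 0.    -0.001 -1.     0.251]
 [ 0.     0.     0.     1.   ]] [-0.59916626  0.18792905  0.65453292  1.9698261  -0.13396298  1.02699393
  0.16286005]
```

View pics/w1.png

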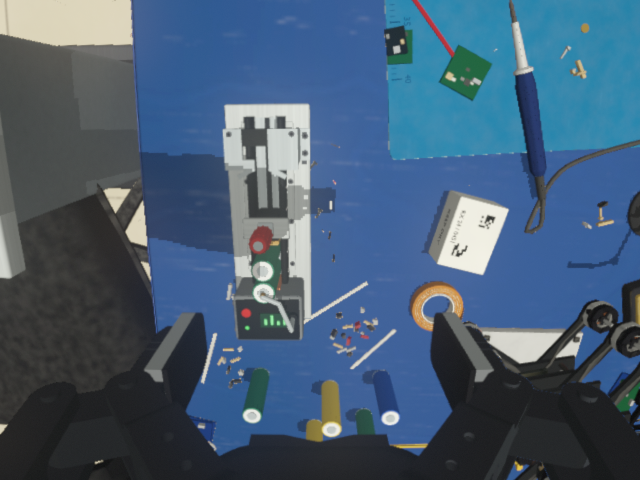

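The wrist view shows the magazine's +y end corners at (224,104) and (309,104), the red knob near (260,240), row cell tops at (263,270) and (263,294), and green cell A's top at (252,415). Cell B is partly hidden at (365,420).

Run:
```python
from h import *
im=cv2.imread("pics/w1.png"); C=cam("wrist",np.load("w1T.npy")); hsv=cv2.cvtColor(im,cv2.COLOR_BGR2HSV)
def comps(nm,m,box,mn=20):
    n,_,st,ce=cv2.connectedComponentsWithStats(m)
    for i in range(1,n):
        x,y=ce[i]
        if st[i,4]>mn and box[0]<x<box[2] and box[1]<y<box[3]: print(nm,st[i],ce[i].round(1))
comps("red",cv2.inRange(hsv,(170,100,40),(180,255,255))|cv2.inRange(hsv,(0,150,40),(5,255,255)),(230,200,300,330))
comps("white",cv2.inRange(hsv,(0,0,150),(180,60,255)),(200,220,300,440))
comps("green",cv2.inRange(hsv,(60,90,20),(95,255,160)),(200,220,400,460))
for n,(u,v),z in [("tl",(224,104),.01),("tr",(309,104),.01),("rowN",(263,270),.08),("row1",(263,294),.08),("knob",(261,237),.095),("cA",(252,415),.07),("checker bl",(236,338),.062),("checker br",(301,338),.062),("base right at row 300",(311,300),.01),("base left row 200",(229,220),.01)]:
    print(n,np.round(onz(C,u,v,z),4))
g=im[95:345,205:330]; save("w1c",cv2.resize(g,None,fx=2.4*1,fy=2.4,interpolation=cv2.INTER_CUBIC)[:,:,::-1])
```

```text
red [241 308  10  10  76] [245.6 312.6]
white [252 261  21  21 319] [262.4 270.9]
white [226 285   8  15  69] [229.2 292.8]
white [253 284  40  49 475] [270.3 300.8]
white [201 333  16  51 207] [208.7 357.2]
white [237 346   6   6  24] [239.4 348.6]
white [243 409  18  14 207] [251.5 415.6]
green [253 261  22  32  68] [267.5 279.3]
green [263 314  12  12  50] [268.7 320.6]
green [276 319   9   8  28] [279.5 322.8]
green [243 369  26  49 723] [257.  390.3]
green [356 410  19  24 372] [364.5 422.2]
tl [0.4084 0.036  0.01  ]
tr [0.4877 0.0389 0.01  ]
rowN [ 0.455 -0.1    0.08 ]
row1 [ 0.455  -0.1228  0.08  ]
knob [ 0.4554 -0.0653  0.095 ]
cA [ 0.4415 -0.267   0.07  ]
checker bl [ 0.4261 -0.1803  0.062 ]
checker br [ 0.4893 -0.1771  0.062 ]
base right at row 300 [ 0.4974 -0.1619  0.01  ]
base left row 200 [ 0.4111 -0.0763  0.01  ]
```

View pics/w1c.png

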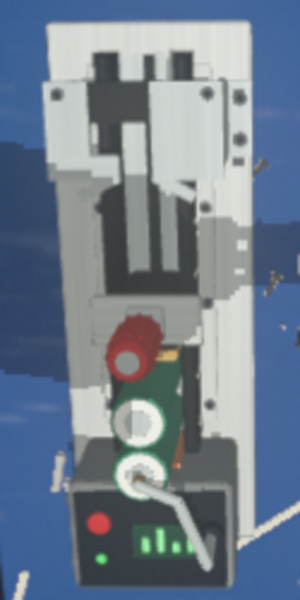

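Run:
```python
from h import *
from scipy.optimize import least_squares
C=cam("wrist",np.load("w1T.npy")); f=lambda x,y,z:onz(C,205+x/2.4,95+y/2.4,z)
M=[(137,422,.08,0,-.0265),(139,475,.08,0,-.0475),(127,362,.095,0,.002),(47,22,.01,-.04,.112),(250,22,.01,.04,.112)]
W=[f(*m[:3])[:2] for m in M]; L=np.array([m[3:] for m in M])
def res(p):
    c,s=np.cos(p[2]),np.sin(p[2]); return (L@np.array([[c,s],[-s,c]])+p[:2]-W).ravel()
r=least_squares(res,[.45,-.07,0]); print(r.x,np.degrees(r.x[2])); print((r.fun.reshape(-1,2)*1000).round(1))
a=f(250,22,.01);b=f(255,545,.01); print("edge yaw",np.degrees(np.arctan2(-(a-b)[0],(a-b)[1])))
p=r.x;c,s=np.cos(p[2]),np.sin(p[2]);A=np.array([[c,s],[-s,c]])
for n,x,y in [("plate rl",45,82),("plate rr",222,82),("plate fl",50,180),("plate fr",195,198),("slotend",133,122)]:
    print(n,(A@(f(x,y,.058)[:2]-p[:2])*1000).round(1))
Ct=cam("top"); 
for n,u,v,z in [("knob",335.3,267.9,.095),("r2",349.4,267.6,.08),("r1",360.3,266.8,.08),("tl",282.0,255.,.01),("bl",283.2,293.2,.01),("cA",434.1,274.4,.07),("cB",459.1,209.7,.07)]:
    q=onz(Ct,u,v,z)[:2]; print(n,q.round(4),(A@(q-p[:2])*1000).round(1))
print("cA wrist",onz(C,251.5,415.6,.07), "pose tool",np.load("w1T.npy")[:3].round(4))
np.save("mag.npy",p)
```

```text
[ 0.45300796 -0.07453699  0.04077855] 2.336438881103836
[[-0.1 -0.2]
 [ 0.  -0.3]
 [ 0.   0.4]
 [-0.4 -0.1]
 [ 0.5  0.2]]
edge yaw 2.7340715772704227
plate rl [-30.4  91.2]
plate rr [30.9 91. ]
plate fl [-30.7  57.2]
plate fr [20.9 50.8]
slotend [-0.3 77.4]
knob [ 0.4511 -0.0719] [-1.8  2.7]
r2 [ 0.4526 -0.0998] [ -1.4 -25.2]
r1 [ 0.4539 -0.1211] [ -1.  -46.6]
tl [0.4864 0.037 ] [ 37.9 110.1]
bl [0.4073 0.0346] [-41.3 110.9]
cA [ 0.4382 -0.2666] [ -22.6 -191.3]
cB [ 0.567  -0.3214] [ 103.8 -251.3]
cA wrist [ 0.44097264 -0.26787354  0.07      ] pose tool [[-4.480e-02  9.990e-01 -1.100e-03  5.003e-01]
 [ 9.990e-01  4.480e-02  1.000e-04 -4.720e-02]
 [ 2.000e-04 -1.100e-03 -1.000e+00  2.510e-01]]
```

The pose fit is within 0.5 mm, yaw is about 2.4°, and the slot end reads y≈77, so the stop should be at about 0.071 travel. Next I'll move above the knob.

>>> {"method": "servo_tool", "body": {
  "increments": [
    [-1,-1.5,2,0],
    [-2,-4,6,0],
    [-2.3,-4.8,10,0],
    [-2.3,-4.8,13,0],
    [-2.3,-4.8,14.5,0],
    [-2.3,-4.8,15,0],
    [-2.3,-4.8,15,0]
  ],
  "jaw": 0.6
}}

```text
clock: 3.02
tool_pos: [0.4546, -0.072, 0.1018]
eef_rot: [0.0, 0.691, 0.723, 0.0]
force: [0.3, 1.2, 0.1]
width: 0.0515
grasp_force: 0.0
```

Run:
```python
from h import *
T=pose(); im=capture("wrist"); save("w2",im); np.save("w2T.npy",T); print(T.round(4)); C=cam("wrist",T)
p=np.load("mag.npy");c,s=np.cos(p[2]),np.sin(p[2])
for l in [(0,.002,.095),(0,-.0265,.08),(0,-.0475,.08),(0,.077,.058)]:
    print(l,np.round(px(C,[c*l[0]-s*l[1]+p[0],s*l[0]+c*l[1]+p[1],l[2]]),1))
print("tcp px",px(C,T[:3,3]))
```

```text
[[-4.620e-02  9.989e-01  8.000e-04  4.546e-01]
 [ 9.989e-01  4.620e-02  2.000e-04 -7.200e-02]
 [ 2.000e-04  8.000e-04 -1.000e+00  1.018e-01]
 [ 0.000e+00  0.000e+00  0.000e+00  1.000e+00]]
(0, 0.002, 0.095) [313.9 308. ]
(0, -0.0265, 0.08) [314.1 345.8]
(0, -0.0475, 0.08) [314.  381.3]
(0, 0.077, 0.058) [315.  122.6]
tcp px (np.float64(317.9095856293558), np.float64(314.87870182098777))
```

View pics/w2.png

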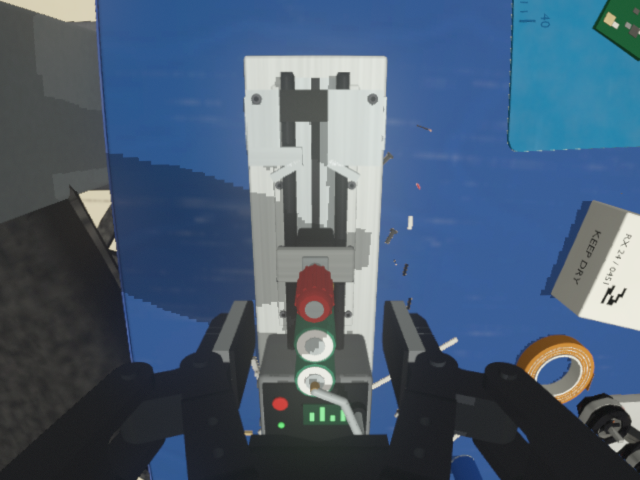

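The fit projects onto the picture to the pixel: knob top at (314,309), slot end at v≈122, and the notch on the left at v≈122–147. I'll shift tool y by -1.5 mm and descend.

>>> {"method": "servo_tool", "body": {
  "increments": [
    [-0.05,-0.15,0.3,0],
    [-0.05,-0.15,1.2,0],
    [-0.05,-0.15,2.4,0],
    [-0.05,-0.15,3.4,0],
    [-0.05,-0.15,3.75,0],
    [-0.05,-0.15,3.75,0]
  ]
}}

```text
clock: 3.82
tool_pos: [0.4524, -0.0731, 0.0634]
eef_rot: [-0.0, 0.691, 0.723, -0.0]
force: [0.7, 0.5, -0.2]
width: 0.0511
grasp_force: 0.0
```

>>> {"method": "servo_tool", "body": {
  "increments": [
    [0,0,0,0],
    [0,0,0,0],
    [0,0,0,0],
    [0,0,0,0],
    [0,0,0,0],
    [0,0,0,0]
  ],
  "jaw": 0.1,
  "squeeze": 35
}}

```text
clock: 4.58
tool_pos: [0.4528, -0.073, 0.0641]
eef_rot: [0.0, 0.691, 0.723, 0.0]
force: [-0.9, 0.7, 5.7]
width: 0.0153
grasp_force: 34.2
```

>>> {"method": "servo_tool", "body": {
  "increments": [
    [0.2,0,0,0],
    [0.8,0,0,0],
    [1.6,0,0,0],
    [2.4,0,0,0],
    [3.2,0,0,0],
    [3.8,0,0,0],
    [4,0,0,0],
    [4,0,0,0]
  ]
}}

```text
clock: 5.58
tool_pos: [0.4511, -0.0348, 0.0641]
eef_rot: [0.001, 0.691, 0.723, -0.0]
force: [-0.3, -5.9, 4.5]
width: 0.0152
grasp_force: 34.3
```

Run:
```python
from h import *
T=pose(); im=capture("wrist"); save("w3",im); np.save("w3T.npy",T); print(T.round(4)); C=cam("wrist",T)
p=np.load("mag.npy");c,s=np.cos(p[2]),np.sin(p[2])
print((np.array([[c,s],[-s,c]])@(T[:2,3]-p[:2])*1000).round(1))
for l in [(0,.042,.095),(0,-.0265,.08),(0,-.0475,.08),(0,.077,.058)]:
    print(l,np.round(px(C,[c*l[0]-s*l[1]+p[0],s*l[0]+c*l[1]+p[1],l[2]]),1))
```

```text
[[-0.0441  0.999   0.0013  0.4511]
 [ 0.999   0.0441 -0.002  -0.0348]
 [-0.0021  0.0012 -1.      0.0641]
 [ 0.      0.      0.      1.    ]]
[-0.3 39.8]
(0, 0.042, 0.095) [318.7 354.2]
(0, -0.0265, 0.08) [318.1 466.8]
(0, -0.0475, 0.08) [318.  499.6]
(0, 0.077, 0.058) [318.8 223.2]
```

View pics/w3.png

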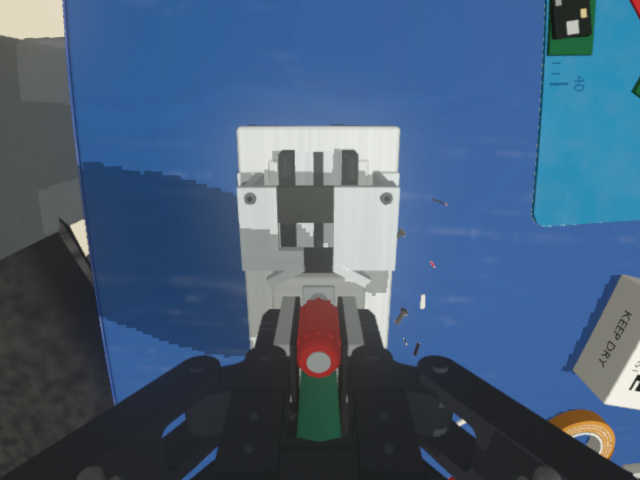

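The knob is gripped and pulled: its top is at (319,362), the slot (u 304–333) is centred on it, and the notch is on the left at v≈223–248. I'll continue slowly toward the bumper.

>>> {"method": "servo_tool", "body": {
  "increments": [
    [0.2,0,0,0],
    [0.6,0,0,0],
    [1.1,0,0,0],
    [1.6,0,0,0],
    [2.1,0,0,0],
    [2.5,0,0,0],
    [2.7,0,0,0],
    [2.7,0,0,0]
  ]
}}

```text
clock: 6.62
tool_pos: [0.4499, -0.0079, 0.0641]
eef_rot: [0.001, 0.691, 0.722, -0.0]
force: [0.4, -7.6, 5.1]
width: 0.015
grasp_force: 34.2
```

>>> {"method": "servo_tool", "body": {
  "increments": [
    [0.1,0,0,0],
    [0.2,0,0,0],
    [0.2,0,0,0],
    [0.2,0,0,0]
  ]
}}

```text
clock: 7.12
tool_pos: [0.4498, -0.0062, 0.0641]
eef_rot: [0.001, 0.691, 0.722, -0.0]
force: [-0.8, -7.1, 4.7]
width: 0.0149
grasp_force: 34.3
```

>>> {"method": "servo_tool", "body": {
  "increments": [
    [0.1,0,0,0],
    [0.2,0,0,0],
    [0.2,0,0,0],
    [0.2,0,0,0]
  ]
}}

```text
clock: 7.62
tool_pos: [0.4497, -0.0041, 0.0641]
eef_rot: [0.001, 0.692, 0.722, -0.0]
force: [-0.3, -6.5, 5.4]
width: 0.0153
grasp_force: 34.3
```

>>> {"method": "servo_tool", "body": {
  "increments": [
    [0.1,0,0,0],
    [0.1,0,0,0],
    [0.1,0,0,0]
  ]
}}

```text
clock: 8.0
tool_pos: [0.4497, -0.0032, 0.0641]
eef_rot: [0.001, 0.692, 0.722, -0.0]
force: [0.6, -6.9, 4.4]
width: 0.015
grasp_force: 34.3
```

>>> {"method": "servo_tool", "body": {
  "increments": [
    [0.1,0,0,0],
    [0.1,0,0,0],
    [0.1,0,0,0]
  ]
}}

```text
clock: 8.38
tool_pos: [0.4497, -0.0022, 0.0641]
eef_rot: [0.001, 0.692, 0.722, -0.0]
force: [0.5, -7.5, 4.1]
width: 0.0149
grasp_force: 34.3
```

>>> {"method": "servo_tool", "body": {
  "increments": [
    [0.1,0,0,0],
    [0.1,0,0,0],
    [0.1,0,0,0]
  ]
}}

```text
clock: 8.75
tool_pos: [0.4496, -0.0015, 0.064]
eef_rot: [0.001, 0.692, 0.722, -0.0]
force: [-0.1, -8.5, 4.9]
width: 0.0148
grasp_force: 34.3
```

>>> {"method": "servo_tool", "body": {
  "increments": [
    [0.1,0,0,0],
    [0.1,0,0,0],
    [0.1,0,0,0]
  ]
}}

```text
clock: 9.12
tool_pos: [0.4496, -0.0013, 0.0641]
eef_rot: [0.002, 0.692, 0.722, -0.001]
force: [0.7, -10.6, 4.9]
width: 0.0147
grasp_force: 34.3
```

>>> {"method": "servo_tool", "body": {
  "increments": [
    [0.1,0,0,0],
    [0.1,0,0,0],
    [0.1,0,0,0]
  ]
}}

```text
clock: 9.5
tool_pos: [0.4496, -0.0012, 0.064]
eef_rot: [0.002, 0.692, 0.722, -0.001]
force: [0.7, -13.9, 4.2]
width: 0.015
grasp_force: 34.3
```

The pin is on the bumper at about 7 N extra. I'll ease off 3.5 mm to mid-notch, then go sideways.

>>> {"method": "servo_tool", "body": {
  "increments": [
    [-0.2,0,0,0],
    [-0.35,0,0,0],
    [-0.35,0,0,0],
    [-0.35,-0.2,0,0],
    [-0.35,-0.4,0,0],
    [-0.35,-0.5,0,0],
    [-0.35,-0.5,0,0]
  ]
}}

```text
clock: 10.38
tool_pos: [0.4451, -0.003, 0.0641]
eef_rot: [0.002, 0.692, 0.722, -0.0]
force: [0.8, -7.5, 3.1]
width: 0.0149
grasp_force: 34.2
```

>>> {"method": "servo_tool", "body": {
  "increments": [
    [0,-0.2,0,0],
    [0,-0.4,0,0],
    [0,-0.5,0,0],
    [0,-0.6,0,0],
    [0,-0.6,0,0],
    [0,-0.6,0,0]
  ]
}}

```text
clock: 11.12
tool_pos: [0.4391, -0.0032, 0.0641]
eef_rot: [0.002, 0.692, 0.722, -0.0]
force: [1.0, -7.3, 3.1]
width: 0.0149
grasp_force: 34.1
```

>>> {"method": "servo_tool", "body": {
  "increments": [
    [0,-0.1,0,0],
    [-0.1,-0.1,0,0],
    [-0.2,-0.1,0,0],
    [-0.3,-0.1,0,0],
    [-0.3,-0.1,0,0]
  ]
}}

```text
clock: 11.75
tool_pos: [0.4383, -0.0058, 0.0641]
eef_rot: [0.001, 0.691, 0.722, 0.0]
force: [1.5, -6.3, 3.5]
width: 0.0152
grasp_force: 34.1
```

>>> {"method": "servo_tool", "body": {
  "increments": [
    [-0.1,0,0,0],
    [-0.1,0,0,0],
    [-0.1,0,0,0]
  ]
}}

```text
clock: 12.12
tool_pos: [0.4383, -0.0058, 0.0641]
eef_rot: [0.001, 0.691, 0.723, 0.0]
force: [1.6, -5.4, 4.0]
width: 0.0149
grasp_force: 34.3
```

>>> {"method": "servo_tool", "body": {
  "increments": [
    [-0.1,0,0,0],
    [-0.15,0,0,0],
    [-0.15,0,0,0]
  ]
}}

```text
clock: 12.5
tool_pos: [0.4383, -0.006, 0.064]
eef_rot: [0.0, 0.691, 0.723, 0.001]
force: [1.6, -1.6, 5.4]
width: 0.015
grasp_force: 34.4
```

>>> {"method": "servo_tool", "body": {
  "increments": [
    [0,0,0,0],
    [0,0,0,0],
    [0,0,0,0],
    [0,0,0,0]
  ],
  "jaw": 0.4
}}

```text
clock: 13.0
tool_pos: [0.4373, -0.0065, 0.0637]
eef_rot: [-0.0, 0.691, 0.723, -0.0]
force: [0.3, 1.3, -1.1]
width: 0.0338
grasp_force: 0.0
```

Run:
```python
from h import *
T=pose(); im=capture("wrist"); save("w4",im); np.save("w4T.npy",T); C=cam("wrist",T)
p=np.load("mag.npy");c,s=np.cos(p[2]),np.sin(p[2])
print((np.array([[c,s],[-s,c]])@(T[:2,3]-p[:2])*1000).round(1))
hsv=cv2.cvtColor(im[:,:,::-1].copy(),cv2.COLOR_BGR2HSV)
m=cv2.inRange(hsv,(170,100,40),(180,255,255))|cv2.inRange(hsv,(0,150,40),(5,255,255))
n,_,st,ce=cv2.connectedComponentsWithStats(m)
print([(st[i].tolist(),ce[i].round(1).tolist()) for i in range(1,n) if st[i,4]>100])
for l in [(-.012,.0695,.095),(-.012,.0695,.062)]: print(np.round(px(C,[c*l[0]-s*l[1]+p[0],s*l[0]+c*l[1]+p[1],l[2]]),1))
```

```text
[-12.9  68.7]
[([612, 0, 28, 52, 446], [627.6, 21.5]), ([305, 340, 37, 35, 373], [326.7, 353.6])]
[320.6 358.2]
[320.2 311.1]
```

View pics/w4.png

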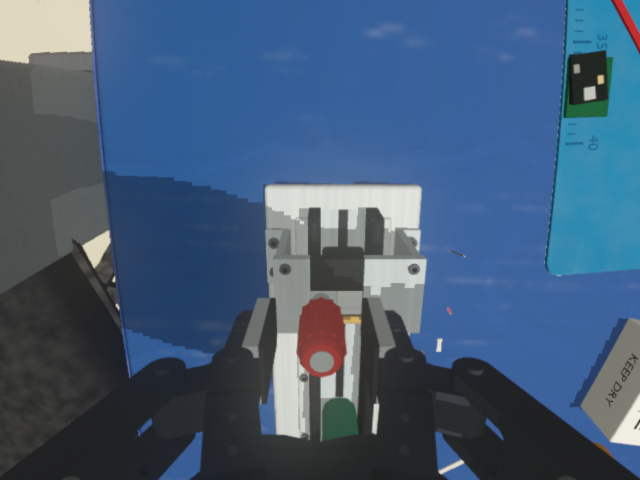

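The follower is parked: knob top at (321,361) is as predicted, about 12 mm sideways at y≈69.5, with a gap of about 67 mm. Next is cell A.

>>> {"method": "servo_tool", "body": {
  "increments": [
    [0,0,-1,0],
    [0,0,-4,0],
    [-1,0,-7,0],
    [-5,-0.2,-8,0],
    [-10,-0.4,-8,0],
    [-15,-0.6,-8,0],
    [-20,-0.8,-8,0],
    [-23,-0.9,-8,0]
  ],
  "jaw": 0.55
}}

```text
clock: 14.05
tool_pos: [0.4386, -0.2395, 0.1446]
eef_rot: [0.001, 0.692, 0.722, -0.0]
force: [-0.1, 0.1, 0.8]
width: 0.047
grasp_force: 0.0
```

>>> {"method": "servo_tool", "body": {
  "increments": [
    [-2,0,0,0],
    [-3,0,0,0],
    [-3.1,0,0,0],
    [-3.1,0,0,0]
  ]
}}

```text
clock: 14.55
tool_pos: [0.4405, -0.2667, 0.1438]
eef_rot: [-0.0, 0.69, 0.723, 0.0]
force: [-0.4, 1.3, -0.4]
width: 0.0467
grasp_force: 0.0
```

```bash
cat > cell.py <<'E'
from h import *
import sys
def go(name,guess):
    T=pose(); im=capture("wrist"); save(name,im); C=cam("wrist",T)
    u,v=px(C,[*guess,.07]); print("pred",u,v,"tcp",T[:3,3].round(4),"q",status.get_obs()["q"].round(2))
    hsv=cv2.cvtColor(im[:,:,::-1].copy(),cv2.COLOR_BGR2HSV)
    m=cv2.inRange(hsv,(0,0,130),(180,80,255)); n,_,st,ce=cv2.connectedComponentsWithStats(m)
    for i in range(1,n):
        x,y,w,h,a=st[i]
        if a>60 and np.hypot(x+w/2-u,y+h/2-v)<60:
            q=onz(C,x+(w-1)/2,y+(h-1)/2,.07); print(st[i],q.round(4),"tool d cm",(T[:3,:3].T@(q-T[:3,3])*100).round(2))
E
python3 -c "
from cell import *; go('w5',(.440,-.2675))"
```

```text
pred 317.06739114750394 254.5483315313304 tcp [ 0.4405 -0.2667  0.1438] q [-0.12  0.39  0.68  2.05 -0.34  0.81  0.8 ]
[283 212  11  11  72] [ 0.4225 -0.2456  0.07  ] tool d cm [ 2.19 -1.71  7.38]
[304 240  31  30 727] [ 0.4411 -0.2674  0.07  ] tool d cm [-0.08  0.06  7.38]
```

View pics/w5.png

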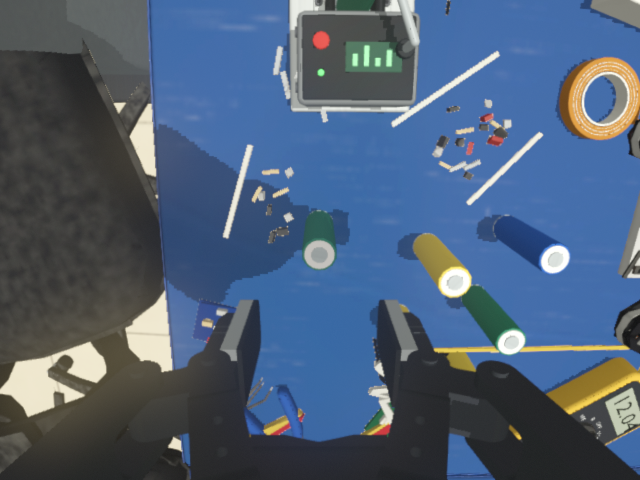

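Cell A's top is at (319,255) and cell B's at (511,341), and both match the map. I'll descend on A.

>>> {"method": "servo_tool", "body": {
  "increments": [
    [-0.1,0.05,1.5,0],
    [-0.1,0.05,4.5,0],
    [-0.1,0.05,7.5,0],
    [-0.1,0.05,9.7,0],
    [-0.1,0.05,10.6,0],
    [-0.1,0.05,10.7,0],
    [-0.1,0.05,10.7,0]
  ]
}}

```text
clock: 15.48
tool_pos: [0.4414, -0.2689, 0.0373]
eef_rot: [0.0, 0.691, 0.723, 0.0]
force: [1.0, 0.1, -0.1]
width: 0.0473
grasp_force: 0.0
```

>>> {"method": "servo_tool", "body": {
  "increments": [
    [0,0,0,0],
    [0,0,0,0],
    [0,0,0,0],
    [0,0,0,0],
    [0,0,0,0]
  ],
  "jaw": 0.15,
  "squeeze": 25
}}

```text
clock: 16.1
tool_pos: [0.4415, -0.2689, 0.0374]
eef_rot: [0.0, 0.691, 0.723, 0.0]
force: [0.3, 1.3, 5.9]
width: 0.0204
grasp_force: 25.1
```

Run:
```python
from h import *
T=pose(); print(T.round(4))
p=np.load("mag.npy");c,s=np.cos(p[2]),np.sin(p[2])
for y in (-.003,.022):
    q=np.array([-s*y+p[0],c*y+p[1],.0465]); print(q.round(4),(T[:3,:3].T@(q-T[:3,3])*100).round(2))
print("yaw tool",np.degrees(np.arctan2(-T[0,0],T[1,0])))
```

```text
[[-4.560e-02  9.990e-01  1.200e-03  4.415e-01]
 [ 9.990e-01  4.560e-02 -1.000e-04 -2.689e-01]
 [-2.000e-04  1.100e-03 -1.000e+00  3.740e-02]
 [ 0.000e+00  0.000e+00  0.000e+00  1.000e+00]]
[ 0.4531 -0.0775  0.0465] [19.06  2.03 -0.91]
[ 0.4521 -0.0526  0.0465] [21.56  2.05 -0.91]
yaw tool 2.6135345128604617
```

>>> {"method": "servo_tool", "body": {
  "increments": [
    [0,0,-1,0],
    [0,0,-4,0],
    [0,0,-7.5,0],
    [0.5,0,-10,0],
    [3,0.3,-10.8,0],
    [7,0.7,-10.8,0],
    [11,1.2,-10.8,0],
    [15,1.6,-10.8,0]
  ]
}}

```text
clock: 17.1
tool_pos: [0.45, -0.1169, 0.1452]
eef_rot: [0.0, 0.691, 0.723, 0.0]
force: [-0.4, -0.3, 0.2]
width: 0.0202
grasp_force: 24.6
```

>>> {"method": "servo_tool", "body": {
  "increments": [
    [2.5,0.3,0,0],
    [3.7,0.4,0,0],
    [4,0.43,0,0],
    [4,0.43,1.5,0],
    [4,0.43,2,0],
    [4,0.43,2,0],
    [4,0.43,2,0]
  ]
}}

```text
clock: 17.98
tool_pos: [0.4526, -0.0785, 0.1248]
eef_rot: [0.0, 0.691, 0.723, -0.0]
force: [-0.9, 0.9, 0.2]
width: 0.0203
grasp_force: 24.6
```

```bash
cat > mg.py <<'E'
from h import *
p=np.load("mag.npy");c,s=np.cos(p[2]),np.sin(p[2]); A=np.array([[c,s],[-s,c]])
def m():
    T=pose(); print("mag tcp mm",(A@(T[:2,3]-p[:2])*1000).round(1),"z",T[2,3].round(4),"yaw",np.degrees(np.arctan2(-T[0,0],T[1,0])).round(2),"tilt",T[:2,2].round(4)); return T
E
python3 - <<'E'
from mg import *
T=m(); im=capture("wrist"); save("w6",im); C=cam("wrist",T)
for l in [(0,-.0475,.08),(0,-.0265,.08),(0,.077,.058),(-.0115,.01,.036),(.0115,.01,.036),(-.0115,.03,.036),(.0115,.03,.036)]: print(l,np.round(px(C,[c*l[0]-s*l[1]+p[0],s*l[0]+c*l[1]+p[1],l[2]]),1))
E
```

```text
mag tcp mm [-0.5 -3.9] z 0.1248 yaw 2.56 tilt [-0.0001 -0.0003]
(0, -0.0475, 0.08) [318.7 345.1]
(0, -0.0265, 0.08) [318.8 311.4]
(0, 0.077, 0.058) [319.6 108.6]
(-0.0115, 0.01, 0.036) [300.2 223.3]
(0.0115, 0.01, 0.036) [337.8 223.4]
(-0.0115, 0.03, 0.036) [299.9 191. ]
(0.0115, 0.03, 0.036) [338.5 191.1]
```

View pics/w6.png

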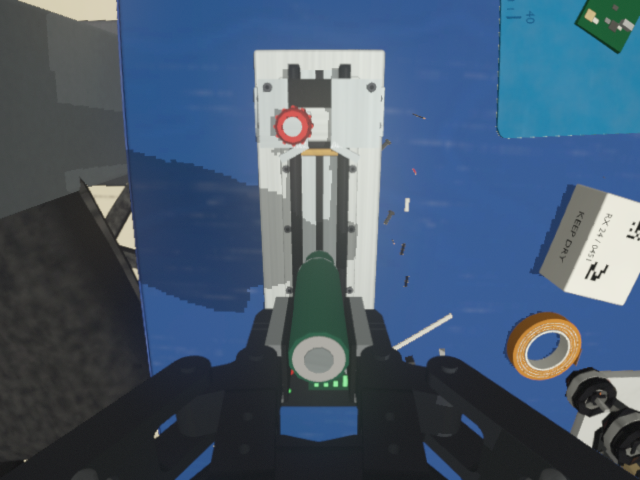

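Cell A's held top is at (319,357) and the lane's inner walls are at u≈301 and 337 (middle 319), so it's aligned. The knob is still parked at (293,126). Lowering now.

>>> {"method": "servo_tool", "body": {
  "increments": [
    [0.1,0.05,1,0],
    [0.1,0.05,3,0],
    [0.1,0.05,4.5,0],
    [0.1,0.05,5.7,0],
    [0.1,0.05,6.6,0],
    [0.1,0.05,7.2,0],
    [0.1,0.05,7.4,0],
    [0.1,0.05,7.4,0]
  ]
}}

```text
clock: 19.02
tool_pos: [0.4532, -0.077, 0.0509]
eef_rot: [0.0, 0.691, 0.723, 0.0]
force: [-0.1, 0.3, -0.1]
width: 0.0201
grasp_force: 24.6
```

>>> {"method": "servo_tool", "body": {
  "increments": [
    [0,0,0.1,0],
    [0,0,0.2,0],
    [0,0,0.25,0],
    [0,0,0.25,0]
  ]
}}

```text
clock: 19.52
tool_pos: [0.4531, -0.0769, 0.0483]
eef_rot: [-0.0, 0.691, 0.723, 0.0]
force: [0.4, 0.1, -0.4]
width: 0.0202
grasp_force: 24.6
```

```bash
python3 -c "
from mg import *; m(); print(status.get_obs()['force'])"
```

```text
mag tcp mm [-0.  -2.4] z 0.0483 yaw 2.61 tilt [0. 0.]
[ 0.36002448  0.08397767 -0.42413191]
```

>>> {"method": "servo_tool", "body": {
  "increments": [
    [0,0,0.05,0],
    [0,0,0.1,0],
    [0,0,0.1,0]
  ]
}}

```text
clock: 19.9
tool_pos: [0.4531, -0.077, 0.0474]
eef_rot: [-0.0, 0.691, 0.723, 0.0]
force: [-0.4, -0.5, 3.0]
width: 0.0203
grasp_force: 25.0
```

>>> {"method": "servo_tool", "body": {
  "increments": [
    [0,0,0,0],
    [0,0,0,0],
    [0,0,0,0],
    [0,0,0,0]
  ],
  "jaw": 0.45
}}

```text
clock: 20.4
tool_pos: [0.4531, -0.0769, 0.0473]
eef_rot: [-0.0, 0.691, 0.723, -0.0]
force: [0.5, -0.5, 0.2]
width: 0.0386
grasp_force: 0.0
```

>>> {"method": "servo_tool", "body": {
  "increments": [
    [0,0,-0.5,0],
    [0,0,-2.5,0],
    [0,0,-6,0],
    [0,0,-10,0],
    [0,0,-11,0]
  ]
}}

```text
clock: 21.02
tool_pos: [0.4544, -0.0771, 0.1594]
eef_rot: [0.001, 0.691, 0.723, 0.002]
force: [0.5, 0.5, -0.6]
width: 0.0385
grasp_force: 0.0
```

Run:
```python
from mg import *
T=m(); q=np.array([.568,-.322,.145]); print((T[:3,:3].T@(q-T[:3,3])*100).round(2))
im=capture("wrist"); save("w7",im); C=cam("wrist",T)
hsv=cv2.cvtColor(im[:,:,::-1].copy(),cv2.COLOR_BGR2HSV)
m_=cv2.inRange(hsv,(0,0,130),(180,60,255)); n,_,st,ce=cv2.connectedComponentsWithStats(m_)
for i in range(1,n):
    x,y,w,h,a=st[i]
    if a>60 and 290<x+w/2<350 and y>150: print(st[i],(A@(onz(C,x+(w-1)/2,y+(h-1)/2,.08)[:2]-p[:2])*1000).round(1))
```

```text
mag tcp mm [ 1.3 -2.6] z 0.1594 yaw 2.61 tilt [0.0041 0.0009]
[-24.99  10.23   1.47]
[300 152  13  65 740] [-5.4 37.3]
[319 152  13  71 725] [ 5.4 35.6]
[300 234  31  28 676] [-0.2 -0.9]
[301 273  30  27 631] [  0.1 -26.1]
[302 304  55  66 928] [  9. -62.]
```

Cell A stands at (-0.2, -0.9) mm in the lane. Now cell B.

>>> {"method": "servo_tool", "body": {
  "increments": [
    [-2,0.8,0,0],
    [-6,2.5,0.3,0],
    [-11,4.5,0.6,0],
    [-16,6.5,1,0],
    [-20,8.2,1.2,0],
    [-23.5,9.6,1.3,0],
    [-25,10.2,1.3,0],
    [-25,10.2,1.3,0]
  ],
  "jaw": 0.5
}}

```text
clock: 22.08
tool_pos: [0.5657, -0.3224, 0.1432]
eef_rot: [-0.001, 0.691, 0.723, -0.0]
force: [0.2, -0.2, -0.2]
width: 0.0428
grasp_force: 0.0
```

>>> {"method": "servo_tool", "body": {
  "increments": [
    [0,0,0,0],
    [0,0,0,0]
  ]
}}

```text
clock: 22.32
tool_pos: [0.5664, -0.3204, 0.1442]
eef_rot: [-0.0, 0.69, 0.724, 0.0]
force: [0.1, 0.0, 0.6]
width: 0.0424
grasp_force: 0.0
```

```bash
python3 -c "
from cell import *; go('w8',(.568,-.322)); print(pose()[:2,2])"
```

```text
pred 320.642574292992 255.79698072217255 tcp [ 0.5664 -0.3204  0.1442] q [-0.03  0.61  0.65  1.73 -0.44  0.96  0.84]
[306 242  32  30 736] [ 0.5685 -0.3224  0.07  ] tool d cm [-0.22  0.2   7.42]
[0.00015377 0.00089607]
```

View pics/w8.png

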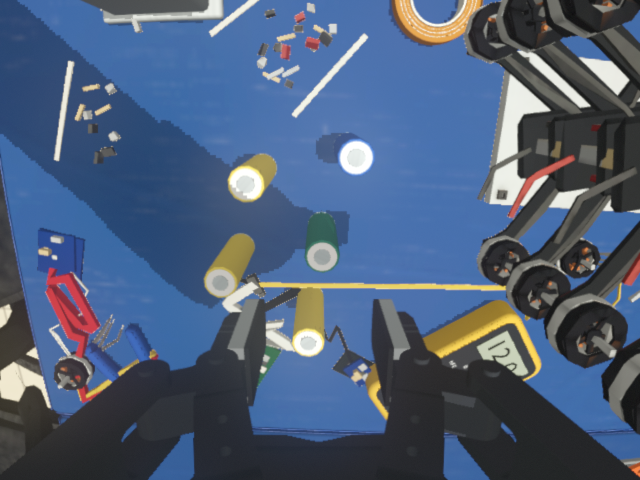

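The green cell B is at (321,257), at (0.5685, -0.3224). Its yellow neighbours are clear of the fingers, so I'll descend.

>>> {"method": "servo_tool", "body": {
  "increments": [
    [-0.2,0.2,1,0],
    [-0.2,0.2,3.5,0],
    [-0.2,0.2,6.5,0],
    [-0.2,0.2,9,0],
    [-0.2,0.2,10.3,0],
    [-0.2,0.2,10.7,0],
    [-0.2,0.2,10.7,0]
  ]
}}

```text
clock: 23.25
tool_pos: [0.5688, -0.3242, 0.0377]
eef_rot: [0.0, 0.691, 0.723, 0.0]
force: [0.9, 0.2, -0.1]
width: 0.0427
grasp_force: 0.0
```

>>> {"method": "servo_tool", "body": {
  "increments": [
    [0,0,0,0],
    [0,0,0,0],
    [0,0,0,0],
    [0,0,0,0],
    [0,0,0,0]
  ],
  "jaw": 0.15
}}

```text
clock: 23.88
tool_pos: [0.569, -0.3244, 0.0382]
eef_rot: [0.001, 0.691, 0.723, 0.0]
force: [-1.1, 0.5, 7.2]
width: 0.0204
grasp_force: 25.8
```

Run:
```python
from mg import *
T=m(); y=.024; off=-.3224-T[1,3]
q=np.array([-s*y+p[0],c*y+p[1]-off,T[2,3]+.0105]); print(off,T[:3,3],(T[:3,:3].T@(q-T[:3,3])*100).round(2))
```

```text
mag tcp mm [ 105.7 -254.3] z 0.0382 yaw 2.61 tilt [ 0.0014 -0.0005]
0.001957370734879116 [ 0.56903638 -0.32435737  0.03824727] [ 27.69 -10.45  -1.08]
```

>>> {"method": "servo_tool", "body": {
  "increments": [
    [0,0,-1,0],
    [0,0,-4,0],
    [0,0,-8,0],
    [1,-0.3,-11,0],
    [4,-1.5,-11,0],
    [8.5,-3.2,-11,0],
    [13,-4.9,-11,0],
    [17.5,-6.6,-11,0]
  ]
}}

```text
clock: 24.88
tool_pos: [0.4937, -0.1507, 0.1475]
eef_rot: [-0.0, 0.691, 0.723, 0.0]
force: [0.3, 0.1, 0.0]
width: 0.0202
grasp_force: 25.3
```

>>> {"method": "servo_tool", "body": {
  "increments": [
    [4,-1.5,0,0],
    [7.5,-2.9,0,0],
    [9.5,-3.6,0,0],
    [10.2,-3.85,0,0],
    [10.2,-3.85,1,0],
    [10.2,-3.85,1.5,0],
    [10.2,-3.85,1.5,0],
    [10.2,-3.85,1.5,0]
  ]
}}

```text
clock: 25.88
tool_pos: [0.4516, -0.0527, 0.1322]
eef_rot: [0.0, 0.691, 0.723, -0.0]
force: [1.5, -0.1, -1.3]
width: 0.0205
grasp_force: 25.3
```

Run:
```python
from mg import *
m(); T=pose(); C=cam("wrist",T); im=capture("wrist"); save("w9",im)
for l in [(-.0115,.05,.036),(.0115,.05,.036)]: print(l,np.round(px(C,[c*l[0]-s*l[1]+p[0],s*l[0]+c*l[1]+p[1],l[2]]),1))
```

```text
mag tcp mm [-0.5 21.9] z 0.1322 yaw 2.55 tilt [-0.0002 -0.0005]
(-0.0115, 0.05, 0.036) [300.5 197.9]
(0.0115, 0.05, 0.036) [337.7 198.1]
```

View pics/w9.png

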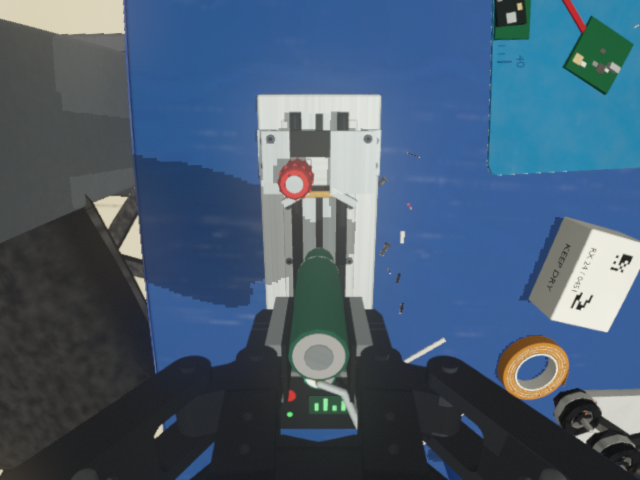

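Cell B is held over the lane, centred at u≈319. I've now viewed 12 pictures, which is over the limit of 10, so I'll work from numbers only from here. Lowering.

>>> {"method": "servo_tool", "body": {
  "increments": [
    [0,0.05,1,0],
    [0,0.05,3,0],
    [0,0.05,5,0],
    [0,0.05,6.5,0],
    [0,0.05,7.5,0],
    [0,0.05,8,0],
    [0,0.05,8.2,0],
    [0,0.05,8.2,0]
  ]
}}

```text
clock: 26.92
tool_pos: [0.4522, -0.052, 0.0505]
eef_rot: [0.0, 0.691, 0.723, 0.0]
force: [-0.2, 0.0, -0.4]
width: 0.0199
grasp_force: 25.3
```

>>> {"method": "servo_tool", "body": {
  "increments": [
    [0,0,0.1,0],
    [0,0,0.15,0],
    [0,0,0.15,0],
    [0,0,0.15,0]
  ]
}}

```text
clock: 27.42
tool_pos: [0.452, -0.052, 0.0488]
eef_rot: [0.0, 0.691, 0.723, 0.0]
force: [0.9, -0.1, -0.4]
width: 0.0201
grasp_force: 25.3
```

>>> {"method": "servo_tool", "body": {
  "increments": [
    [0,0,0.05,0],
    [0,0,0.1,0],
    [0,0,0.1,0]
  ]
}}

```text
clock: 27.8
tool_pos: [0.4521, -0.052, 0.0481]
eef_rot: [-0.0, 0.691, 0.723, 0.0]
force: [-1.8, 0.7, 6.4]
width: 0.0201
grasp_force: 26.2
```

>>> {"method": "servo_tool", "body": {
  "increments": [
    [0,0,0,0],
    [0,0,0,0],
    [0,0,0,0],
    [0,0,0,0]
  ],
  "jaw": 0.45
}}

```text
clock: 28.3
tool_pos: [0.4519, -0.052, 0.0477]
eef_rot: [-0.0, 0.691, 0.723, -0.0]
force: [-0.6, 0.6, -0.3]
width: 0.0386
grasp_force: 0.0
```

>>> {"method": "servo_tool", "body": {
  "increments": [
    [0,0,-0.5,0],
    [0,0,-2.5,0],
    [0,0,-5.5,0],
    [0,0,-8,0],
    [0,0,-8.5,0],
    [0,0,-8.5,0],
    [0,0,-8.5,0]
  ]
}}

```text
clock: 29.18
tool_pos: [0.4513, -0.0519, 0.1321]
eef_rot: [-0.0, 0.691, 0.723, -0.001]
force: [0.6, 0.6, -0.1]
width: 0.0384
grasp_force: 0.0
```

Run:
```python
from mg import *
T=m(); im=capture("wrist"); save("w10",im); C=cam("wrist",T)
hsv=cv2.cvtColor(im[:,:,::-1].copy(),cv2.COLOR_BGR2HSV)
def f(m_,z,mn):
    n,_,st,ce=cv2.connectedComponentsWithStats(m_)
    for i in range(1,n):
        x,y,w,h,a=st[i]
        if a>mn and 270<x+w/2<350 and y>100: print(st[i],(A@(onz(C,x+(w-1)/2,y+(h-1)/2,z)[:2]-p[:2])*1000).round(1))
f(cv2.inRange(hsv,(0,0,130),(180,60,255)),.08,100)
red=cv2.inRange(hsv,(170,100,40),(180,255,255))|cv2.inRange(hsv,(0,150,40),(5,255,255))
print("red"); f(red,.095,50)
for l in [(-.012,.0695,.095)]:
    q=np.array([c*l[0]-s*l[1]+p[0],s*l[0]+c*l[1]+p[1],.064]); print(px(C,[*q[:2],.095]),"to knob, tool cm",(T[:3,:3].T@(q-T[:3,3])*100).round(2))
```

```text
mag tcp mm [-0.8 22.7] z 0.1321 yaw 2.62 tilt [-0.0014 -0.0002]
[286 177  18  18 244] [-12.8  66.5]
[303 199  14  29 251] [-5.3 52.4]
[303 248  34  32 840] [-0.1 24.8]
[303 293  33  29 759] [-0.2 -1. ]
[304 332  32  28 696] [  0.2 -25.8]
[ 304  364   59   68 1005] [  8.7 -62.9]
red
[281 173  28  27 252] [-11.9  69. ]
[283 391  13  12 120] [-16.8 -49.7]
(np.float64(294.2043597395637), np.float64(184.93952798327342)) to knob, tool cm [ 4.69 -1.09  6.81]
```

All four cells stand: y = 24.8, -1.0 and -25.8 mm, plus row_1. The knob is still parked. Regrip the knob.

>>> {"method": "servo_tool", "body": {
  "increments": [
    [1.5,-0.4,0,0],
    [3.5,-0.9,0,0],
    [4.6,-1.1,0,0],
    [4.7,-1.1,1.5,0],
    [4.7,-1.1,4,0],
    [4.7,-1.1,6,0],
    [4.7,-1.1,6.8,0],
    [4.7,-1.1,6.8,0]
  ]
}}

```text
clock: 30.22
tool_pos: [0.4384, -0.0063, 0.0642]
eef_rot: [-0.0, 0.691, 0.723, -0.001]
force: [-0.6, -0.3, 1.1]
width: 0.0381
grasp_force: 0.0
```

>>> {"method": "servo_tool", "body": {
  "increments": [
    [0,0,0,0],
    [0,0,0,0]
  ]
}}

```text
clock: 30.48
tool_pos: [0.4393, -0.0055, 0.0653]
eef_rot: [0.0, 0.691, 0.723, 0.001]
force: [-0.7, -0.3, 0.0]
width: 0.0384
grasp_force: 0.0
```

```bash
python3 -c "
from mg import *; m()"
```

```text
mag tcp mm [-10.9  69.6] z 0.0653 yaw 2.62 tilt [0.0012 0.0004]
```

>>> {"method": "servo_tool", "body": {
  "increments": [
    [0,-0.1,0.1,0],
    [0,-0.1,0.1,0],
    [0,-0.1,0.1,0],
    [0,-0.1,0.1,0],
    [0,-0.1,0.1,0],
    [0,-0.1,0.1,0]
  ],
  "jaw": 0.1,
  "squeeze": 35
}}

```text
clock: 31.22
tool_pos: [0.438, -0.0054, 0.064]
eef_rot: [-0.0, 0.691, 0.723, 0.0]
force: [-1.4, 1.0, 6.4]
width: 0.0148
grasp_force: 34.1
```

>>> {"method": "servo_tool", "body": {
  "increments": [
    [0.1,0,0,0],
    [0.2,0,0,0],
    [0.3,0,0,0],
    [0.3,0,0,0]
  ]
}}

```text
clock: 31.72
tool_pos: [0.4379, -0.0047, 0.064]
eef_rot: [0.001, 0.691, 0.722, -0.0]
force: [0.0, -6.9, 5.7]
width: 0.0151
grasp_force: 34.3
```

```bash
python3 -c "
from mg import *; m()"
```

```text
mag tcp mm [-12.2  70.4] z 0.064 yaw 2.51 tilt [ 0.0011 -0.0022]
```

>>> {"method": "servo_tool", "body": {
  "increments": [
    [0.1,0,0,0],
    [0.1,0.1,0,0],
    [0.1,0.3,0,0],
    [0.1,0.5,0,0],
    [0.1,0.6,0,0],
    [0.1,0.6,0,0]
  ]
}}

```text
clock: 32.48
tool_pos: [0.444, -0.0036, 0.064]
eef_rot: [0.001, 0.692, 0.722, -0.0]
force: [0.4, -8.0, 5.4]
width: 0.0153
grasp_force: 34.3
```

>>> {"method": "servo_tool", "body": {
  "increments": [
    [0,0.2,0,0],
    [0,0.4,0,0],
    [0,0.55,0,0],
    [0,0.62,0,0],
    [0,0.62,0,0],
    [0,0.62,0,0]
  ]
}}

```text
clock: 33.22
tool_pos: [0.4498, -0.0033, 0.064]
eef_rot: [0.001, 0.692, 0.722, -0.001]
force: [-1.7, -6.4, 6.1]
width: 0.0149
grasp_force: 34.4
```

```bash
python3 -c "
from mg import *; m()"
```

```text
mag tcp mm [-0.3 71.3] z 0.064 yaw 2.49 tilt [ 0.0005 -0.0022]
```

>>> {"method": "servo_tool", "body": {
  "increments": [
    [-0.15,0,0,0],
    [-0.4,0,0,0],
    [-0.7,0,0,0],
    [-1,0,0,0],
    [-1.25,0,0,0],
    [-1.4,0,0,0],
    [-1.5,0,0,0],
    [-1.5,0,0,0]
  ]
}}

```text
clock: 34.22
tool_pos: [0.4504, -0.0184, 0.064]
eef_rot: [0.001, 0.692, 0.722, -0.001]
force: [-1.8, -7.0, 5.6]
width: 0.0151
grasp_force: 34.4
```

>>> {"method": "servo_tool", "body": {
  "increments": [
    [-0.15,0,0,0],
    [-0.3,0,0,0],
    [-0.45,0,0,0],
    [-0.6,0,0,0],
    [-0.7,0,0,0],
    [-0.8,0,0,0],
    [-0.8,0,0,0]
  ]
}}

```text
clock: 35.1
tool_pos: [0.4508, -0.0261, 0.064]
eef_rot: [0.001, 0.692, 0.722, -0.001]
force: [-1.8, -6.5, 7.1]
width: 0.015
grasp_force: 34.4
```

```bash
python3 -c "
from mg import *; m()"
```

```text
mag tcp mm [-0.2 48.5] z 0.064 yaw 2.5 tilt [ 0.0005 -0.002 ]
```

Knob now at y≈48.5 and still carrying the spring, with about 4 mm to go.

>>> {"method": "servo_tool", "body": {
  "increments": [
    [-0.1,0,0,0],
    [-0.2,0,0,0],
    [-0.25,0,0,0],
    [-0.25,0,0,0]
  ]
}}

```text
clock: 35.6
tool_pos: [0.4509, -0.0285, 0.064]
eef_rot: [0.001, 0.691, 0.722, -0.001]
force: [-1.4, -6.6, 6.0]
width: 0.015
grasp_force: 34.4
```

>>> {"method": "servo_tool", "body": {
  "increments": [
    [-0.05,0,0,0],
    [-0.1,0,0,0],
    [-0.15,0,0,0],
    [-0.15,0,0,0]
  ]
}}

```text
clock: 36.1
tool_pos: [0.451, -0.0299, 0.064]
eef_rot: [0.001, 0.691, 0.722, -0.0]
force: [-2.3, -4.4, 7.5]
width: 0.0149
grasp_force: 34.4
```

>>> {"method": "servo_tool", "body": {
  "increments": [
    [-0.05,0,0,0],
    [-0.1,0,0,0],
    [-0.1,0,0,0]
  ]
}}

```text
clock: 36.48
tool_pos: [0.451, -0.0301, 0.064]
eef_rot: [0.0, 0.691, 0.723, -0.0]
force: [-1.3, -3.1, 7.3]
width: 0.015
grasp_force: 34.4
```

>>> {"method": "servo_tool", "body": {
  "increments": [
    [-0.05,0,0,0],
    [-0.1,0,0,0],
    [-0.1,0,0,0]
  ]
}}

```text
clock: 36.85
tool_pos: [0.451, -0.0303, 0.064]
eef_rot: [-0.0, 0.691, 0.723, -0.0]
force: [-2.4, -1.4, 7.5]
width: 0.0152
grasp_force: 34.5
```

>>> {"method": "servo_tool", "body": {
  "increments": [
    [-0.05,0,0,0],
    [-0.05,0,0,0],
    [-0.05,0,0,0]
  ]
}}

```text
clock: 37.22
tool_pos: [0.451, -0.0304, 0.064]
eef_rot: [-0.0, 0.691, 0.723, 0.0]
force: [-2.8, 1.0, 7.6]
width: 0.0147
grasp_force: 34.5
```

The spring is now held by the row (arm force about 0). Open and rise.

>>> {"method": "servo_tool", "body": {
  "increments": [
    [0,0,0,0],
    [0,0,0,0],
    [0,0,0,0],
    [0,0,0,0],
    [0,0,0,0]
  ],
  "jaw": 0.45
}}

```text
clock: 37.85
tool_pos: [0.4512, -0.0305, 0.0638]
eef_rot: [-0.0, 0.691, 0.723, -0.0]
force: [0.2, 0.1, -0.1]
width: 0.0384
grasp_force: 0.0
```

>>> {"method": "servo_tool", "body": {
  "increments": [
    [0,0,-0.5,0],
    [0,0,-2.5,0],
    [0,0,-5.5,0],
    [0,0,-7.5,0],
    [0,0,-8,0],
    [0,0,-8,0],
    [0,0,-8,0]
  ]
}}

```text
clock: 38.72
tool_pos: [0.4506, -0.0305, 0.1431]
eef_rot: [-0.0, 0.691, 0.723, -0.001]
force: [1.5, -0.6, 0.1]
width: 0.0387
grasp_force: 0.0
```

Run:
```python
from mg import *
T=m(); im=capture("wrist"); save("w11",im); C=cam("wrist",T)
hsv=cv2.cvtColor(im[:,:,::-1].copy(),cv2.COLOR_BGR2HSV)
def f(m_,z,mn):
    n,_,st,ce=cv2.connectedComponentsWithStats(m_)
    for i in range(1,n):
        x,y,w,h,a=st[i]
        if a>mn and 270<x+w/2<370 and y>100: print(st[i],(A@(onz(C,x+(w-1)/2,y+(h-1)/2,z)[:2]-p[:2])*1000).round(1))
f(cv2.inRange(hsv,(0,0,130),(180,60,255)),.08,100)
red=cv2.inRange(hsv,(170,100,40),(180,255,255))|cv2.inRange(hsv,(0,150,40),(5,255,255))
print("red"); f(red,.095,50)
for l in [(0,.044,.095)]: print(px(C,[c*l[0]-s*l[1]+p[0],s*l[0]+c*l[1]+p[1],l[2]]))
print(status.get_obs()["force"],status.get_obs()["clock"])
```

```text
mag tcp mm [-0.6 44.1] z 0.1431 yaw 2.62 tilt [-0.0014 -0.0003]
[  261   129   118   260 16697] [ 0.1 44.9]
[312 265  15  14 172] [-0.1 37. ]
[304 292  31  28 699] [-0.  15.6]
[304 324  30  27 650] [-0.2 -5.6]
[305 354  29  25 592] [  0.2 -26.5]
[305 382  51  53 798] [  7.5 -59.2]
[340 389  24  45 129] [ 21.6 -61.7]
red
[285 406  12  10  99] [-17.  -48.1]
(np.float64(319.3430670831117), np.float64(270.2258693056857))
[ 0.03823585  0.12156559 -0.12132264] 38.775
```

```bash
python3 -c "
from h import *; print(ctrl.hand_in())"
```

```text
the job is handed in; nothing more can be done
None
```

The job is handed in at about 39 s: the wrist camera put the three visible cells within 0.3 mm of their places (row_1 was not measured separately), with the knob in line and the arm clear. I viewed 12 pictures, 2 over the limit of 10.

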